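# Close up the slide-drying cabinet

### The job

With the fingertips, gently push the orange-fronted slide tray fully home into the small white cabinet while its blue door with the yellow push bar stands wide open, then push the door fully shut, without slamming either one. Only push: pinch or pick up nothing, and leave the glassware, petri dish, tube rack and pen where they are.

Things in the scene. Friction and masses are not known exactly. Their poses are not given: they have to be found in the camera images.
- cabinet: White open-fronted slide-drying cabinet, fixed to the bench, 220 (x) x 200 (y) x 130 mm (z), walls 8 mm. Origin: centre of its underside; its x points from front to back, the front edges of the walls lie at own x = -110 mm. The tray slides in it; the blue door is hinged at its left front edge as seen from the robot (+y).
- tray (a joint): How far the tray is drawn out, m, along the cabinet's own -x: 0 = fully home against its stop, up to 0.13. About 1.5 N of friction; stays where left. Orange front plate 5 mm thick, 172 mm wide, 15 to 95 mm above the bench; behind it a 5 mm grey inner skin and a bed with two rows of upright glass slides (to 50 mm above the bench).
- tray_push (a point): Centre-line point on the outer (robot-side) face of the tray's orange front plate, moving with the tray; 85 mm above the bench, 10 mm below the plate's top edge; axes as the cabinet's. With the tray home it lies at cabinet x = -114 mm, y = 0, i.e. 4 mm in front of the walls.
- door (a joint): Opening angle of the blue door, rad: 0 = shut, 1.57 = straight out from the cabinet's front towards the robot, limit 2.1. Seen from above it opens clockwise and closes anticlockwise about the vertical hinge. About 0.15 N m of friction: it stays where it is left.
- hinge (a point): Point on the door's vertical hinge axis, 64 mm above the bench, fixed to the cabinet at its x = -116 mm, y = +100 mm. The door spans 2 to 200 mm from this axis, 3 to 125 mm above the bench, and is 10 mm thick: white inner skin 0 to 4 mm, blue outer skin 4 to 10 mm out from the axis.
- door_push (a point): Point on the outer face of the door's yellow push bar, moving with it: 145 mm from the hinge axis along the door, 20 mm out from it across, 85 mm above the bench. The bar is 10 mm proud of the blue skin, 60 to 195 mm from the axis, 70 to 100 mm above the bench. Own -y: along the door to its free edge, -x: outward normal.
- beaker: Glass beaker, 68 mm across, 90 mm high, loose, beside or before the cabinet. Origin: centre of its underside.
- bottle: Amber glass bottle with white cap, 60 mm across, 125 mm high, loose, beside or before the cabinet. Origin: centre of its underside.
- jar: Green glass jar with blue lid, 48 mm across, 85 mm high, loose, beside or before the cabinet. Origin: centre of its underside.
- petri: Clear petri dish, 84 mm across, 16 mm high, lying loose on the cabinet's top. Origin: centre of its underside.
- rack: Blue test-tube rack with capped tubes, 110 x 200 mm, 110 mm high, loose, at the left of the bench. Origin: centre of its underside.
- pen: Black pen, 130 mm long, 9 mm thick, loose on the notepad at the right of the bench. Origin: middle of its underside.
Mind the look-alikes: they are no part of the job. What is shaped like the beaker but pink is not meant.

How it is judged:
By the outcome, as a careful person would: the job done as asked, in the order asked, and still so for the second after the job is handed in, with the robot touching nothing.
It also fails if it takes over 51 s, if anything falls off the work surface, if the arm or the gripper's body presses on something with over 40 N, if the wrist force passes 120 N, or if a joint passes its speed limit or range.

### The arm

A 6-joint arm with a two-finger parallel gripper is mounted at the origin on the work surface. World frame = base frame: x ahead of the robot, y to its left, z up, the work surface at z = 0. Lengths are in mm, angles in rad, forces in N, time in s.
With the tool pointing down it reaches from about 350 to 875 mm from the base axis. Payload 4.2 kg.
Tool frame: the origin (TCP) lies at the very end of the fingers, on their centre line; the grasp point (between the pads) lies 19 mm behind it; z points along the fingers, y is the line along which they close (so a half turn about z gives the same grasp; the last joint's range is limited). The gripper opens to 85 mm and grips with 20 to 120 N. Pads are 22 mm wide; open, the fingers measure 114 mm over their backs; the gripper's body (76 mm by 85 mm) begins 54 mm behind the grasp point. The pads swing forward as they close: fully open they stand 13 mm farther back than shut.
Start: joints at [-0.849, 0.385, 0.008, 0, -1.194, -0.259], TCP at [279.046, -559.225, 231.312] pointing down, gripper open.
Joint ranges: [-3.14, 3.14], [-1.21, 2.06], [-1.07, 1.41], [-3.16, 2.05], [-2.99, -0.16], [-3.1, 3.1]. Speed limits (rad/s): [2.79, 2.79, 3.14, 3.14, 3.14, 3.14].

### API

Orientations are given as a unit quaternion [x, y, z, w].
In Python, from bench import read_state, get_image, get_calibration, job_done gives the robot as it stands.
- The arm moves only by the shell command python3 -m creep 'ROWS'. ROWS is a JSON object of lists of equal length, an entry for each row: "translation": the shift along the world's x, y, z in cm, a list of three; "delta_rot": the turn, a rotation vector about the world's x, y, z in degrees, a list of three; "hand": the finger opening in cm, from 0 to 8.54. A call has 1 to 8 rows; each row is the pose to reach, as a shift and turn from the pose commanded when the call began; what a row does not reach only later rows make up. A row lasts 1/8 s, in which the tool goes at most 62.5 mm and 10.7 degrees, less where a joint would pass 70% of its speed; a pose out of reach is approached as far as the arm can. A call with a gripper value outside its range is refused whole. The fingers move at their own pace and stop on an object; the grip force is fixed at half the most. Time passes only in rows, so rows that repeat a pose let the fingers close. It gives the time, the measured TCP pose, the force, the opening and the grip force at its end, in the units of the state.
- read_state(): the state, without advancing time (a new reading comes with each control period).
- get_image(name): name is "scene" or "side" or "wrist"; returns (picture, depth): 420x560x3 uint8, red, green, blue; 420x560 float32, mm along the optical axis (not along the pixel's ray), 0 where there is no reading.
- get_calibration(name): a dict with "intrinsics" (3x3 intrinsics, pixels), "xyz" and "attitude" of the camera in the world. Camera axes: x right, y down, z forward; pixel columns grow to the right and rows downward; lengths in mm; the calibration is good to about 2 mm. A picture is of the moment at which its call begins: read the wrist's pose just before it. get_calibration takes no time and is no camera call; for the wrist camera it gives the pose at the moment of the call.
- job_done(): hands the job in; it is judged then, once.
The state is a dict: "clock": time; "joints": joint angles; "joint_vel": joint speeds; "joint_efforts": joint torques, N m; "position": TCP position; "ee_rot": TCP orientation; "contact_force": force on the tool from outside, world axes, zero at the start; "wrist_torque": the same for the moment, N m; "gripper_width": finger opening in mm; "grasp_force": force on a finger pad.
Only numpy, scipy, OpenCV 4.12 (cv2) and the standard library are available. Lean on these libraries where they do the work, as an engineer would, in place of code of your own. Each camera call takes 0.05 s, during which the arm holds its last target. There are 200 camera calls.

## Working session

There is one attempt and no reset: what is moved stays moved. The work goes in short steps, Python scripts to look and compute and a shell command to move; the robot and the scene stay as the last step left them, time stands still between calls to the robot, and variables do not carry over. Pictures are saved under pics/ and viewed, at most 10 in all, crops included, and the job is handed in when it is done.

```bash
mkdir -p pics; ls; cat > h.py <<'E'
import numpy as np, cv2
from bench import *
from scipy.spatial.transform import Rotation as R
def cam(n):
    c=get_calibration(n); K=np.array(c["intrinsics"]); a=np.array(c["attitude"])
    Rm=a if a.shape==(3,3) else R.from_quat(a).as_matrix()
    return K,np.array(c["xyz"]),Rm
def pts(n,depth):
    K,t,Rm=cam(n); v,u=np.mgrid[:depth.shape[0],:depth.shape[1]]
    p=np.stack([(u-K[0,2])/K[0,0],(v-K[1,2])/K[1,1],np.ones(u.shape)],-1)*depth[...,None]
    return p@Rm.T+t
E
python3 - <<'E'
from h import *
for n in ["scene","side"]:
    print(get_calibration(n))
    im,d=get_image(n); cv2.imwrite(f"pics/{n}0.png",im[...,::-1]); np.savez(f"{n}0.npz",im=im,d=d)
print(read_state())
E
```

```text
pics
{'intrinsics': array([[419.34503078,   0.        , 286.76955337],
       [  0.        , 419.34503078, 210.41025103],
       [  0.        ,   0.        ,   1.        ]]), 'xyz': array([1049.85055794, -485.33170296, 1058.87793493]), 'attitude': array([ 0.87179019,  0.39127054, -0.11827599, -0.27000003])}
{'intrinsics': array([[475.15435348,   0.        , 287.46226631],
       [  0.        , 475.15435348, 208.96390949],
       [  0.        ,   0.        ,   1.        ]]), 'xyz': array([  207.10249297, -1169.81618913,   819.90768827]), 'attitude': array([ 0.8583865 , -0.13923052,  0.07217918, -0.48844411])}
{'clock': 0.1, 'joints': array([-8.49361318e-01,  3.85474685e-01,  6.77016272e-03, -4.59342374e-04,
       -1.19401639e+00, -2.58595346e-01]), 'joint_vel': array([-9.11754556e-04, -2.67643414e-03,  1.53261331e-03,  7.65112750e-04,
        5.74274709e-04,  3.75647615e-05]), 'joint_efforts': array([-5.27835455e-04, -3.93319595e+01,  1.88931155e+01,  4.19797763e+00,
       -2.56583873e-03,  6.14530634e-06]), 'position': array([ 278.83950286, -558.76255604,  230.33337576]), 'ee_rot': array([-2.29277173e-01,  9.73360676e-01,  9.49526613e-04, -2.64534077e-04]), 'contact_force': array([-0.2373725 , -0.5986311 ,  0.31213719]), 'wrist_torque': array([ 0.0255025 ,  0.02146146, -0.03644313]), 'grasp_force': 0.0, 'gripper_width': 85.34424542062199}
```

View pics/scene0.png

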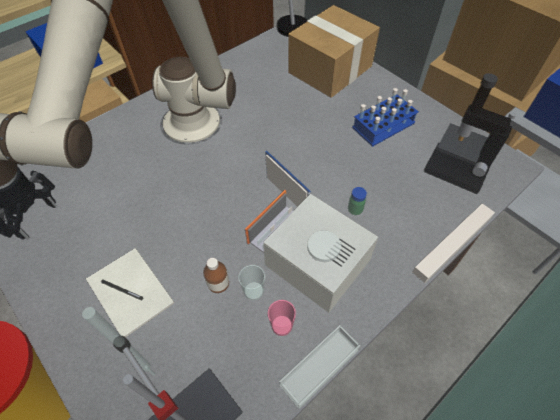

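View pics/side0.png

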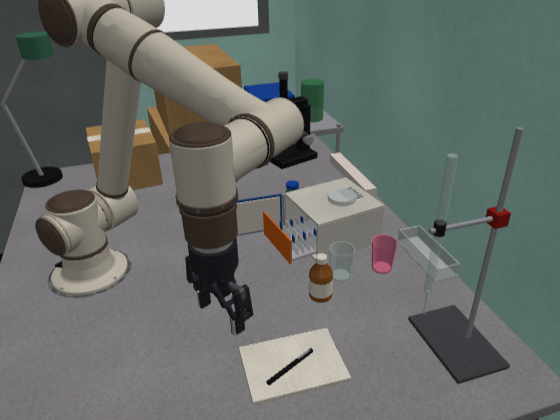

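The scene view shows the cabinet at about (320,245), the tray's orange front at (265,217) and the open door at (285,175). The amber bottle is at (215,275), the beaker at (252,280), its pink look-alike at (282,318) and the jar at (357,200). In the side view the tray front is at (277,237) and the door at (260,213).

Candidates:
- Orange: only the plate at (265,217). The cardboard boxes at (335,50) are brown and not part of this.
- Cabinet: the white box at (320,245). The white strip at (455,242) and the clear tray at (320,365) are not it.
- Door: the blue-edged panel at (285,175). The blue rack at (385,120) is not it.

```bash
cat > meas.py <<'E'
from h import *
def rep(n,im,d):
    P=pts(n,d); hsv=cv2.cvtColor(im,cv2.COLOR_RGB2HSV); H,S,V=[hsv[...,i].astype(int) for i in range(3)]
    reg=(d>0)&(P[...,0]>250)&(P[...,0]<950)&(P[...,1]>-450)&(P[...,1]<450)&(P[...,2]>-20)
    def big(m):
        k,l,s,c=cv2.connectedComponentsWithStats(m.astype(np.uint8)); 
        return l==1+np.argmax(s[1:,4]) if k>1 else m
    print(n)
    top=big(reg&(S<50)&(abs(P[...,2]-130)<9)); q=P[top]
    r=cv2.minAreaRect(q[:,:2].astype(np.float32)); print(" top n",top.sum(),"z",np.median(q[:,2]).round(1),r,cv2.boxPoints(r).round(0).tolist())
    for nm,m in dict(orange=(H>3)&(H<16)&(S>150)&(V>110)&(P[...,2]<110)&(P[...,2]>5),blue=(H>95)&(H<125)&(S>120)&(P[...,2]>8)).items():
        m=reg&m; k,l,s,c=cv2.connectedComponentsWithStats(m.astype(np.uint8))
        for i in range(1,k):
            if s[i,4]<25: continue
            q=P[l==i]; r=cv2.minAreaRect(q[:,:2].astype(np.float32))
            print(" ",nm,s[i].tolist(),"mean",q.mean(0).round(0),"z",np.percentile(q[:,2],[2,98]).round(0),"rect",np.round(r[0]),np.round(r[1]),round(r[2],1),cv2.boxPoints(r).round(0).tolist())
    return P,H,S,V,reg
if __name__=="__main__":
    for n in ["scene","side"]:
        z=np.load(n+"0.npz"); P,H,S,V,reg=rep(n,z["im"],z["d"])
        if n=="scene":
            for nm,(u,v) in dict(bottlecap=(213,263),jarlid=(359,192),beaker=(252,270),pink=(282,308),doorface=(288,178),bed=(272,230),pen=(122,290)).items(): print(nm,P[v,u].round(0))
    a=np.load("scene0.npz")["im"][140:300,190:390,::-1]; b=np.load("side0.npz")["im"][170:310,210:400,::-1]
    cv2.imwrite("pics/crop.png",np.hstack([cv2.resize(a,(400,400)),cv2.resize(b,(400,400))]))
E
python3 meas.py
```

```text
scene
 top n 5152 z 130.7 ((676.227294921875, -53.433837890625), (275.4421081542969, 215.3645477294922), 9.283364295959473) [[523.0, 31.0], [558.0, -182.0], [830.0, -137.0], [795.0, 75.0]]
  orange [246, 191, 40, 52, 119] mean [523. -98.  90.] z [37. 98.] rect [521. -86.] [  6. 168.] 9.5 [[504.0, -3.0], [532.0, -169.0], [538.0, -168.0], [510.0, -2.0]]
  blue [353, 111, 35, 35, 465] mean [473. 415.  43.] z [10. 66.] rect [462. 422.] [ 60. 111.] 86.5 [[405.0, 395.0], [516.0, 389.0], [519.0, 448.0], [409.0, 455.0]]
  blue [266, 151, 43, 40, 61] mean [472.  35. 125.] z [121. 128.] rect [470.  35.] [  6. 188.] 88.3 [[376.0, 35.0], [564.0, 29.0], [564.0, 35.0], [376.0, 41.0]]
  blue [352, 187, 14, 14, 145] mean [652. 156.  85.] z [75. 89.] rect [651. 158.] [40. 41.] 79.9 [[627.0, 141.0], [667.0, 134.0], [675.0, 174.0], [634.0, 181.0]]
bottlecap [ 576. -301.  128.]
jarlid [650. 159.  88.]
beaker [ 629. -224.   66.]
pink [ 753. -230.   48.]
doorface [489.  27. 111.]
bed [553. -92.  30.]
pen [ 426. -506.   20.]
side
 top n 2417 z 131.8 ((700.1619262695312, -54.31139373779297), (227.93154907226562, 210.21212768554688), 9.862024307250977) [[570.0, 30.0], [606.0, -177.0], [830.0, -138.0], [794.0, 69.0]]
  orange [263, 212, 28, 51, 88] mean [ 520. -112.   86.] z [26. 99.] rect [517. -88.] [  7. 169.] 9.3 [[500.0, -5.0], [527.0, -172.0], [534.0, -171.0], [507.0, -4.0]]
  blue [286, 181, 13, 9, 103] mean [644. 150.  83.] z [70. 90.] rect [645. 154.] [41. 40.] 23.7 [[619.0, 164.0], [635.0, 127.0], [672.0, 144.0], [656.0, 180.0]]
  blue [252, 194, 30, 35, 86] mean [542.  25.  95.] z [ 32. 127.] rect [528.  30.] [50. 88.] 58.9 [[477.0, 31.0], [553.0, -15.0], [579.0, 28.0], [503.0, 74.0]]
```

View pics/crop.png

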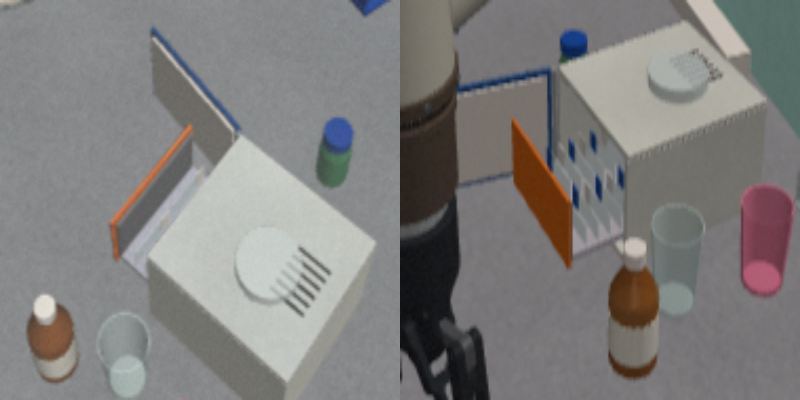

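The crop confirms the choice: one orange-fronted tray, part-way out of the white cabinet, and a door standing about 101° open with its blue side facing +y. The cabinet's yaw is about 9.7° and its centre about (704,-53). The tray is about 75 mm out. First I'll move in front of the tray with the fingers shut, staying high.

```bash
python3 -m creep '{"translation":[[2.2,5.4,0],[4.4,10.8,0],[6.6,16.2,0],[8.8,21.6,0],[11,27,0],[13.2,32.4,0],[15.4,37.8,0],[17.6,43.2,0]],"delta_rot":[[0,0,-2],[0,0,-4],[0,0,-6],[0,0,-8],[0,0,-10],[0,0,-12],[0,0,-14.5],[0,0,-16.7]],"hand":[0,0,0,0,0,0,0,0]}'
```

```text
clock: 1.1
position: [455.2, -125.3, 231.2]
ee_rot: [-0.085, 0.996, 0.0, -0.0]
contact_force: [0.8, -0.0, -0.2]
gripper_width: 0.1
grasp_force: 0.0
```

```bash
python3 -m creep '{"translation":[[0.8,1.7,-2.5],[1.5,3.4,-5],[1.5,3.4,-8],[1.5,3.4,-11],[1.5,3.4,-13],[1.5,3.4,-15.2],[1.5,3.4,-15.2],[1.5,3.4,-15.2]],"delta_rot":[[0,0,0],[0,0,0],[0,0,0],[0,0,0],[0,0,0],[0,0,0],[0,0,0],[0,0,0]],"hand":[0,0,0,0,0,0,0,0]}'
python3 - <<'E'
from h import *
import meas
for n in ["scene","side"]:
    im,d=get_image(n); cv2.imwrite(f"pics/{n}1.png",im[...,::-1]); meas.rep(n,im,d)
a,b=[cv2.imread(f"pics/{n}1.png") for n in ["scene","side"]]
cv2.imwrite("pics/c1.png",np.hstack([cv2.resize(a[120:320,180:380],(400,400)),cv2.resize(b[150:330,200:380],(400,400))]))
s=read_state(); print(s["position"],s["ee_rot"],s["contact_force"])
E
```

```text
clock: 2.1
position: [470.5, -93.2, 79.9]
ee_rot: [-0.086, 0.996, -0.0, 0.0]
contact_force: [0.1, 0.3, -0.4]
gripper_width: -0.2
grasp_force: 0.0
scene
 top n 5141 z 130.8 ((693.8214111328125, -54.18870544433594), (240.86581420898438, 208.19827270507812), 9.238655090332031) [[558.0, 29.0], [592.0, -176.0], [829.0, -138.0], [796.0, 68.0]]
  orange [246, 190, 40, 47, 118] mean [523. -96.  92.] z [67. 98.] rect [520. -85.] [  5. 169.] 9.0 [[505.0, -2.0], [531.0, -169.0], [536.0, -168.0], [510.0, -1.0]]
  blue [353, 111, 36, 35, 448] mean [473. 415.  43.] z [10. 66.] rect [462. 423.] [ 61. 110.] 85.6 [[405.0, 397.0], [514.0, 389.0], [519.0, 450.0], [410.0, 458.0]]
  blue [266, 151, 43, 40, 63] mean [470.  35. 126.] z [121. 129.] rect [472.  35.] [  7. 190.] 89.0 [[377.0, 34.0], [567.0, 30.0], [567.0, 37.0], [377.0, 41.0]]
  blue [352, 187, 14, 14, 143] mean [652. 156.  85.] z [77. 89.] rect [651. 158.] [39. 40.] 8.6 [[629.0, 175.0], [635.0, 135.0], [673.0, 141.0], [667.0, 180.0]]
side
 top n 2413 z 131.8 ((698.2142944335938, -56.30256652832031), (227.96372985839844, 208.52268981933594), 
[... 342 characters left out ...]
 110.] 85.9 [[400.0, 392.0], [509.0, 384.0], [514.0, 449.0], [405.0, 456.0]]
  blue [286, 181, 13, 10, 105] mean [643. 150.  83.] z [70. 89.] rect [645. 154.] [37. 42.] 48.4 [[617.0, 154.0], [648.0, 126.0], [673.0, 154.0], [642.0, 182.0]]
  blue [271, 194, 11, 35, 59] mean [560.  22.  81.] z [ 30. 126.] rect [560.  14.] [30. 52.] 16.3 [[538.0, 35.0], [553.0, -15.0], [582.0, -6.0], [567.0, 43.0]]
  blue [216, 199, 31, 39, 111] mean [393.  36.  91.] z [ 12. 127.] rect [417.  35.] [12. 90.] 89.6 [[372.0, 30.0], [462.0, 29.0], [462.0, 41.0], [372.0, 42.0]]
[470.74818733 -93.18221514  80.27366058] [-8.56445305e-02  9.96325241e-01 -1.15442796e-05  1.01438433e-03] [0.18079074 0.11116487 0.58680679]
```

View pics/c1.png

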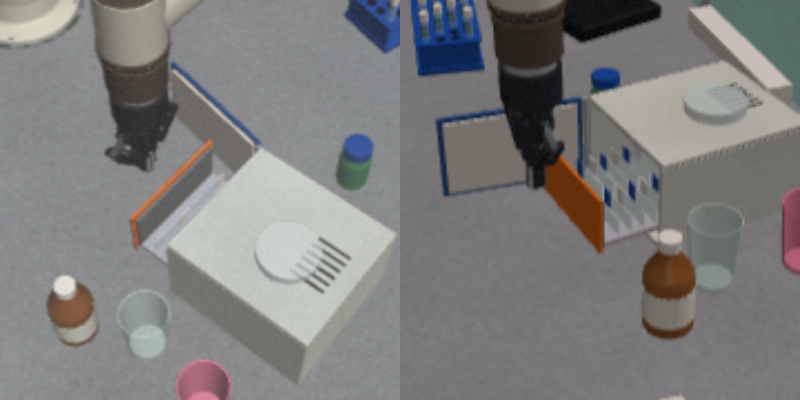

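The picture shows the shut fingers squarely in front of the orange plate, at (140,160) in the left half, and clear of the door. Now a gentle push along (0.987, 0.163).

```bash
python3 -m creep '{"translation":[[0.8,0.13,0],[1.5,0.24,0],[2,0.33,0],[2.5,0.41,0],[3,0.49,0],[3.5,0.57,0],[4,0.65,0],[4.5,0.73,0]],"delta_rot":[[0,0,0],[0,0,0],[0,0,0],[0,0,0],[0,0,0],[0,0,0],[0,0,0],[0,0,0]],"hand":[0,0,0,0,0,0,0,0]}'
```

```text
clock: 3.2
position: [514.8, -86.0, 79.1]
ee_rot: [-0.085, 0.996, 0.0, -0.001]
contact_force: [-2.1, -0.3, 1.3]
gripper_width: -0.0
grasp_force: 0.8
```

```bash
python3 -m creep '{"translation":[[0.5,0.08,0],[1,0.16,0],[1.5,0.24,0],[2,0.33,0],[2.5,0.41,0],[3,0.49,0],[3.5,0.57,0],[4,0.65,0]],"delta_rot":[[0,0,0],[0,0,0],[0,0,0],[0,0,0],[0,0,0],[0,0,0],[0,0,0],[0,0,0]],"hand":[0,0,0,0,0,0,0,0]}'
```

```text
clock: 4.2
position: [555.3, -79.4, 79.2]
ee_rot: [-0.085, 0.996, 0.0, -0.0]
contact_force: [-2.2, -0.3, -0.6]
gripper_width: 0.2
grasp_force: 0.8
```

```bash
python3 -m creep '{"translation":[[0.3,0.05,0],[0.6,0.1,0],[0.9,0.15,0],[1.2,0.2,0],[1.4,0.23,0],[1.6,0.26,0],[1.8,0.29,0],[2,0.33,0]],"delta_rot":[[0,0,0],[0,0,0],[0,0,0],[0,0,0],[0,0,0],[0,0,0],[0,0,0],[0,0,0]],"hand":[0,0,0,0,0,0,0,0]}'
```

```text
clock: 5.2
position: [575.2, -76.1, 79.4]
ee_rot: [-0.086, 0.996, -0.0, 0.0]
contact_force: [-1.4, -0.4, 0.2]
gripper_width: -0.0
grasp_force: 0.8
```

```bash
python3 -m creep '{"translation":[[0.12,0.02,0],[0.24,0.04,0],[0.36,0.06,0],[0.48,0.08,0]],"delta_rot":[[0,0,0],[0,0,0],[0,0,0],[0,0,0]],"hand":[0,0,0,0]}'
```

```text
clock: 5.7
position: [579.3, -75.5, 79.3]
ee_rot: [-0.086, 0.996, -0.0, -0.001]
contact_force: [-4.6, 0.3, 1.4]
gripper_width: 0.1
grasp_force: 2.1
```

Force is rising, so the tray is about at its stop. I'll creep a little further.

```bash
python3 -m creep '{"translation":[[0.08,0.01,0],[0.16,0.03,0],[0.24,0.04,0],[0.24,0.04,0]],"delta_rot":[[0,0,0],[0,0,0],[0,0,0],[0,0,0]],"hand":[0,0,0,0]}'
```

```text
clock: 6.2
position: [579.3, -75.5, 79.3]
ee_rot: [-0.085, 0.996, -0.0, -0.003]
contact_force: [-8.5, 0.0, 5.5]
gripper_width: -0.3
grasp_force: 4.2
```

The tray is at its stop: the TCP has stopped moving and the force is rising. I'll back off, rise, and go round over the door to its outer side.

```bash
python3 -m creep '{"translation":[[-1,-0.16,0],[-3,-0.5,0],[-6,-1,0],[-6,-1,5],[-6,-1,10.5],[-8.5,3,10.5],[-11,8,10.5],[-13.5,13,10.5]],"delta_rot":[[0,0,0],[0,0,0],[0,0,0],[0,0,0],[0,0,0],[0,0,-4],[0,0,-7],[0,0,-10.6]],"hand":[0,0,0,0,0,0,0,0]}'
python3 -m creep '{"translation":[[-1,2.2,0],[-2.1,4.5,0],[-2.1,4.5,0]],"delta_rot":[[0,0,0],[0,0,0],[0,0,0]],"hand":[0,0,0]}'
python3 - <<'E'
from h import *
import meas
for n in ["scene","side"]:
    im,d=get_image(n); cv2.imwrite(f"pics/{n}2.png",im[...,::-1]); meas.rep(n,im,d)
a,b=[cv2.imread(f"pics/{n}2.png") for n in ["scene","side"]]
cv2.imwrite("pics/c2.png",np.hstack([cv2.resize(a[120:320,180:380],(400,400)),cv2.resize(b[150:330,200:380],(400,400))]))
s=read_state(); print(s["position"],s["ee_rot"],s["contact_force"],s["joints"])
E
```

```text
clock: 7.2
position: [447.7, 56.8, 185.3]
ee_rot: [0.008, 1.0, 0.001, 0.002]
contact_force: [0.8, 0.4, -0.1]
gripper_width: 0.1
grasp_force: 0.0
clock: 7.58
position: [426.7, 101.6, 185.1]
ee_rot: [0.005, 1.0, 0.001, 0.002]
contact_force: [-0.4, 0.4, -0.6]
gripper_width: 0.2
grasp_force: 0.0
scene
 top n 5158 z 130.8 ((680.5262451171875, -54.14008331298828), (267.7738952636719, 212.09710693359375), 9.005748748779297) [[532.0, 30.0], [565.0, -180.0], [829.0, -138.0], [796.0, 72.0]]
  blue [353, 111, 36, 35, 471] mean [472. 415.  44.] z [ 9. 68.] rect [463. 422.] [ 61. 111.] 87.4 [[406.0, 394.0], [517.0, 389.0], [520.0, 450.0], [409.0, 455.0]]
  blue [266, 152, 43, 39, 62] mean [472.  35. 126.] z [122. 129.] rect [474.  35.] [  6. 185.] 88.4 [[381.0, 35.0], [566.0, 30.0], [566.0, 36.0], [382.0, 41.0]]
  blue [352, 187, 14, 14, 144] mean [652. 157.  85.] z [75. 90.] rect [651. 157.] [38. 42.] 80.6 [[627.0, 142.0], [668.0, 135.0], [675.0, 172.0], [633.0, 179.0]]
side
 top n 2417 z 131.8 ((698.9668579101562, -55.31817626953125), (228.99954223632812, 208.95191955566406), 9.838051795959473)
[... 251 characters left out ...]
4, 421] mean [450. 402.  41.] z [ 9. 64.] rect [431. 261.] [400. 107.] 80.2 [[344.0, 73.0], [450.0, 54.0], [518.0, 449.0], [412.0, 467.0]]
  blue [286, 181, 13, 9, 104] mean [644. 150.  83.] z [70. 89.] rect [646. 154.] [42. 38.] 8.7 [[623.0, 170.0], [628.0, 132.0], [670.0, 138.0], [664.0, 176.0]]
  blue [216, 194, 66, 43, 179] mean [442.  34. 102.] z [ 18. 128.] rect [470.  34.] [ 13. 197.] 87.9 [[372.0, 31.0], [568.0, 24.0], [569.0, 37.0], [372.0, 45.0]]
[426.88150353 100.33631428 184.76235583] [6.41948846e-03 9.99978740e-01 5.26372522e-04 1.01571360e-03] [ 0.10066727  0.03646371 -1.2254858 ] [ 6.04075836e-01  1.07537455e-01 -4.97231166e-01  3.67668364e-04
 -9.63759748e-01 -2.18792063e+00]
```

View pics/c2.png

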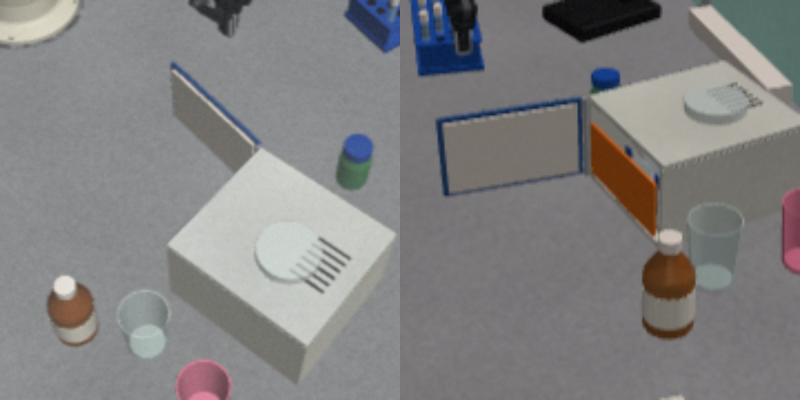

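The tray front is home: the plate sits at about (591,-77), flush at (625,175) in the right half. The door stands unmoved, with the gripper on its outer side. Next I'll work out the arc.

```bash
python3 - <<'E'
import numpy as np
h=np.array([571.3,24.7]); yaw=np.radians(9.4); C=np.array([426.5,100.2])
prev=None
for deg in [100.6]+list(range(97,14,-4))+[13,11,9,7,5,4,3,2,1,0,-1,-2]:
    a=yaw-np.pi/2-np.radians(deg); u=np.array([np.cos(a),np.sin(a)]); n=np.array([u[1],-u[0]])
    p=h+145*u+34.5*n
    print(deg,"abs",p.round(1),"rel cm",((p-C)/10).round(2),"rot",round(100.6-deg,1))
E
```

```text
100.6 abs [427.1  62.2] rel cm [ 0.06 -3.8 ] rot 0.0
97 abs [425.   53.1] rel cm [-0.15 -4.71] rot 3.6
93 abs [423.4  42.8] rel cm [-0.31 -5.74] rot 7.6
89 abs [422.5  32.5] rel cm [-0.4  -6.77] rot 11.6
85 abs [422.3  22.1] rel cm [-0.42 -7.81] rot 15.6
81 abs [422.8  11.7] rel cm [-0.37 -8.85] rot 19.6
77 abs [424.1   1.3] rel cm [-0.24 -9.89] rot 23.6
73 abs [426.1  -8.9] rel cm [ -0.04 -10.91] rot 27.6
69 abs [428.8 -18.9] rel cm [  0.23 -11.91] rot 31.6
65 abs [432.2 -28.8] rel cm [  0.57 -12.9 ] rot 35.6
61 abs [436.2 -38.3] rel cm [  0.97 -13.85] rot 39.6
57 abs [441.  -47.6] rel cm [  1.45 -14.78] rot 43.6
53 abs [446.3 -56.5] rel cm [  1.98 -15.67] rot 47.6
49 abs [452.3 -65. ] rel cm [  2.58 -16.52] rot 51.6
45 abs [458.8 -73.1] rel cm [  3.23 -17.33] rot 55.6
41 abs [465.9 -80.7] rel cm [  3.94 -18.09] rot 59.6
37 abs [473.5 -87.8] rel cm [  4.7 -18.8] rot 63.6
33 abs [481.6 -94.4] rel cm [  5.51 -19.46] rot 67.6
29 abs [ 490.2 -100.3] rel cm [  6.37 -20.05] rot 71.6
25 abs [ 499.1 -105.7] rel cm [  7.26 -20.59] rot 75.6
21 abs [ 508.3 -110.4] rel cm [  8.18 -21.06] rot 79.6
17 abs [ 517.9 -114.5] rel cm [  9.14 -21.47] rot 83.6
13 abs [ 527.8 -117.8] rel cm [ 10.13 -21.8 ] rot 87.6
11 abs [ 532.8 -119.3] rel cm [ 10.63 -21.95] rot 89.6
9 abs [ 537.8 -120.5] rel cm [ 11.13 -22.07] rot 91.6
7 abs [ 542.9 -121.6] rel cm [ 11.64 -22.18] rot 93.6
5 abs [ 548.  -122.5] rel cm [ 12.15 -22.27] rot 95.6
4 abs [ 550.6 -122.9] rel cm [ 12.41 -22.31] rot 96.6
3 abs [ 553.2 -123.2] rel cm [ 12.67 -22.34] rot 97.6
2 abs [ 555.8 -123.5] rel cm [ 12.93 -22.37] rot 98.6
1 abs [ 558.4 -123.8] rel cm [ 13.19 -22.4 ] rot 99.6
0 abs [ 560.9 -124. ] rel cm [ 13.44 -22.42] rot 100.6
-1 abs [ 563.5 -124.1] rel cm [ 13.7  -22.43] rot 101.6
-2 abs [ 566.1 -124.3] rel cm [ 13.96 -22.45] rot 102.6
```

```bash
python3 -m creep '{"translation":[[0,0,-2.5],[0,0,-5],[0,0,-7.5],[0,0,-9.5],[0,0,-10.3],[0,0,-10.3]],"delta_rot":[[0,0,0],[0,0,0],[0,0,0],[0,0,0],[0,0,0],[0,0,0]],"hand":[0,0,0,0,0,0]}'
```

```text
clock: 8.43
position: [426.6, 99.7, 81.2]
ee_rot: [0.007, 1.0, -0.0, -0.0]
contact_force: [0.2, 0.2, 0.4]
gripper_width: -0.1
grasp_force: 0.0
```

```bash
python3 -m creep '{"translation":[[0,-1.2,0],[0,-2.4,0],[0.05,-3.2,0],[0.06,-3.8,0],[-0.05,-4.25,0],[-0.15,-4.7,0],[-0.23,-5.2,0],[-0.31,-5.74,0]],"delta_rot":[[0,0,0],[0,0,0],[0,0,0],[0,0,0],[0,0,1.8],[0,0,3.6],[0,0,5.6],[0,0,7.6]],"hand":[0,0,0,0,0,0,0,0]}'
```

```text
clock: 9.43
position: [423.4, 42.6, 81.7]
ee_rot: [-0.06, 0.998, 0.0, 0.0]
contact_force: [0.3, 0.4, 1.8]
gripper_width: -0.2
grasp_force: 1.1
```

```bash
python3 -m creep '{"translation":[[-0.06,-0.5,0],[-0.09,-1.03,0],[-0.11,-1.55,0],[-0.11,-2.07,0],[-0.1,-2.6,0],[-0.06,-3.11,0],[-0.01,-3.63,0],[0.07,-4.15,0]],"delta_rot":[[0,0,2],[0,0,4],[0,0,6],[0,0,8],[0,0,10],[0,0,12],[0,0,14],[0,0,16]],"hand":[0,0,0,0,0,0,0,0]}'
```

```text
clock: 10.42
position: [424.5, 1.2, 81.7]
ee_rot: [-0.199, 0.98, 0.0, 0.001]
contact_force: [-0.7, 1.2, 1.1]
gripper_width: 0.2
grasp_force: 0.8
```

```bash
python3 -m creep '{"translation":[[0.2,-1.02,0],[0.47,-2.02,0],[0.81,-3.01,0],[1.21,-3.96,0],[1.69,-4.89,0],[2.22,-5.78,0],[2.82,-6.63,0],[3.47,-7.44,0]],"delta_rot":[[0,0,4],[0,0,8],[0,0,12],[0,0,16],[0,0,20],[0,0,24],[0,0,28],[0,0,32]],"hand":[0,0,0,0,0,0,0,0]}'
```

```text
clock: 11.42
position: [459.3, -73.4, 81.7]
ee_rot: [-0.462, 0.887, -0.0, 0.001]
contact_force: [-1.1, 1.9, 2.4]
gripper_width: 0.5
grasp_force: 1.1
```

```bash
python3 -m creep '{"translation":[[0.71,-0.76,0],[1.47,-1.47,0],[2.28,-2.13,0],[3.14,-2.72,0],[4.03,-3.26,0],[4.49,-3.5,0],[4.95,-3.73,0],[5.43,-3.94,0]],"delta_rot":[[0,0,4],[0,0,8],[0,0,12],[0,0,16],[0,0,20],[0,0,22],[0,0,24],[0,0,26]],"hand":[0,0,0,0,0,0,0,0]}'
python3 - <<'E'
from h import *
import meas
for n in ["scene","side"]:
    im,d=get_image(n); cv2.imwrite(f"pics/{n}3.png",im[...,::-1])
a,b=[cv2.imread(f"pics/{n}3.png") for n in ["scene","side"]]
cv2.imwrite("pics/c3.png",np.hstack([cv2.resize(a[120:320,180:380],(400,400)),cv2.resize(b[150:330,200:380],(400,400))]))
E
```

```text
clock: 12.42
position: [513.1, -112.8, 81.7]
ee_rot: [-0.649, 0.761, -0.0, 0.0]
contact_force: [-1.4, 2.2, 1.4]
gripper_width: 0.0
grasp_force: 1.4
```

View pics/c3.png

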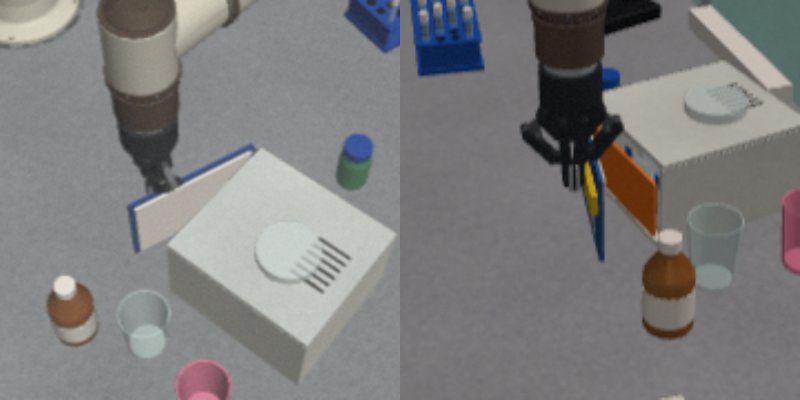

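The door is nearly shut, with the fingers pressing on the yellow bar at (160,185) in the left half and nothing else disturbed. I'll finish slowly.

```bash
python3 -m creep '{"translation":[[0.48,-0.19,0],[0.97,-0.36,0],[1.47,-0.52,0],[1.97,-0.67,0],[2.47,-0.79,0],[2.73,-0.85,0],[2.98,-0.9,0],[3.24,-0.95,0]],"delta_rot":[[0,0,2],[0,0,4],[0,0,6],[0,0,8],[0,0,10],[0,0,11],[0,0,12],[0,0,13]],"hand":[0,0,0,0,0,0,0,0]}'
```

```text
clock: 13.52
position: [545.3, -122.3, 81.5]
ee_rot: [0.731, -0.683, 0.0, 0.0]
contact_force: [-1.0, -1.7, 4.4]
gripper_width: -0.2
grasp_force: 1.8
```

```bash
python3 -m creep '{"translation":[[0.2,-0.03,0],[0.4,-0.06,0],[0.6,-0.09,0],[0.8,-0.11,0],[0.95,-0.13,0],[1.1,-0.14,0],[1.2,-0.15,0],[1.3,-0.16,0]],"delta_rot":[[0,0,0.8],[0,0,1.6],[0,0,2.4],[0,0,3.2],[0,0,3.8],[0,0,4.4],[0,0,4.8],[0,0,5]],"hand":[0,0,0,0,0,0,0,0]}'
```

```text
clock: 14.52
position: [558.4, -123.8, 81.4]
ee_rot: [0.759, -0.651, 0.0, -0.0]
contact_force: [-0.5, -3.4, 4.6]
gripper_width: 0.1
grasp_force: 2.4
```

```bash
python3 -m creep '{"translation":[[0.1,0,0],[0.2,0,0],[0.3,0,0],[0.4,0,0]],"delta_rot":[[0,0,0.4],[0,0,0.8],[0,0,1],[0,0,1]],"hand":[0,0,0,0]}'
```

```text
clock: 15.02
position: [561.7, -123.8, 81.4]
ee_rot: [0.765, -0.644, -0.001, 0.001]
contact_force: [-4.0, -3.2, 7.1]
gripper_width: -0.1
grasp_force: 4.2
```

```bash
python3 -m creep '{"translation":[[0.08,0,0],[0.16,0,0],[0.24,0.01,0],[0.3,0.01,0],[0.3,0.01,0]],"delta_rot":[[0,0,0],[0,0,0],[0,0,0],[0,0,0],[0,0,0]],"hand":[0,0,0,0,0]}'
```

```text
clock: 15.65
position: [561.6, -123.8, 81.3]
ee_rot: [0.765, -0.644, -0.003, 0.002]
contact_force: [-9.6, -2.8, 12.0]
gripper_width: -0.0
grasp_force: 7.3
```

The door is at its stop: no more motion and the force is rising. I'll withdraw and check.

```bash
python3 -m creep '{"translation":[[-0.5,-0.08,0],[-1.5,-0.25,0],[-3.5,-0.6,0],[-6,-1,0],[-8,-1.3,2],[-10,-1.6,6],[-11,-1.8,10],[-11,-1.8,12]],"delta_rot":[[0,0,0],[0,0,0],[0,0,0],[0,0,0],[0,0,0],[0,0,0],[0,0,0],[0,0,0]],"hand":[0,0,0,0,0,0,0,0]}'
python3 - <<'E'
from h import *
import meas
for n in ["scene","side"]:
    im,d=get_image(n); cv2.imwrite(f"pics/{n}4.png",im[...,::-1]); P,H,S,V,reg=meas.rep(n,im,d)
    y=reg&(H>20)&(H<35)&(S>150)&(P[...,2]>40); print("yellow",y.sum(),P[y].mean(0) if y.any() else 0)
    y=y&(P[...,2]<97); q=P[y]; print(np.degrees(np.arctan(np.polyfit(q[:,1],q[:,0],1)[0])) if len(q)>5 else "")
a,b=[cv2.imread(f"pics/{n}4.png") for n in ["scene","side"]]
cv2.imwrite("pics/c4.png",np.hstack([cv2.resize(a[120:320,180:380],(400,400)),cv2.resize(b[150:330,200:380],(400,400))]))
E
```

```text
clock: 16.65
position: [454.5, -141.3, 202.7]
ee_rot: [0.765, -0.644, 0.0, -0.001]
contact_force: [1.0, 0.9, 0.2]
gripper_width: -0.1
grasp_force: 0.0
scene
 top n 5135 z 130.8 ((700.6242065429688, -54.92478942871094), (229.28761291503906, 205.3620147705078), 8.714485168457031) [[572.0, 29.0], [603.0, -174.0], [830.0, -139.0], [798.0, 64.0]]
  blue [353, 111, 35, 35, 476] mean [473. 415.  43.] z [ 9. 64.] rect [462. 424.] [ 63. 111.] 83.6 [[404.0, 399.0], [514.0, 387.0], [521.0, 449.0], [410.0, 461.0]]
  blue [352, 187, 14, 14, 145] mean [652. 157.  85.] z [76. 89.] rect [651. 157.] [40. 40.] 85.1 [[629.0, 139.0], [669.0, 135.0], [672.0, 176.0], [632.0, 179.0]]
  blue [260, 193, 46, 48, 59] mean [584. -73. 126.] z [121. 129.] rect [584. -75.] [  4. 191.] 8.9 [[567.0, 19.0], [597.0, -170.0], [601.0, -169.0], [571.0, 20.0]]
yellow 0 0

side
 top n 2425 z 131.8 ((699.2308349609375, -55.37139892578125), (229.34213256835938, 206.3104705810547), 9.283952713012695) [[569.0, 28.0], [603.0, -176.0], [829.0, -139.0], [796.0, 65.0]]
  blue [206, 158, 31, 25, 494] mean [454. 400.  46.] z [10. 69.] rect [430. 152.] [604. 108.] 84.2 [[345.0, -143.0], [453.0, -154.0], [514.0, 447.0], [407.0, 458.0]]
  blue [286, 181, 13, 9, 103] mean [643. 149.  83.] z [73. 90.] rect [644. 154.] [40. 39.] 38.2 [[617.0, 157.0], [641.0, 126.0], [672.0, 150.0], [648.0, 181.0]]
  blue [280, 196, 34, 67, 594] mean [579. -84.  80.] z [ 10. 128.] rect [580. -77.] [  9. 199.] 9.4 [[559.0, 20.0], [591.0, -176.0], [600.0, -174.0], [568.0, 22.0]]
yellow 277 [ 575.105791   -112.79967463   91.14342013]
-10.557427247521879
```

View pics/c4.png

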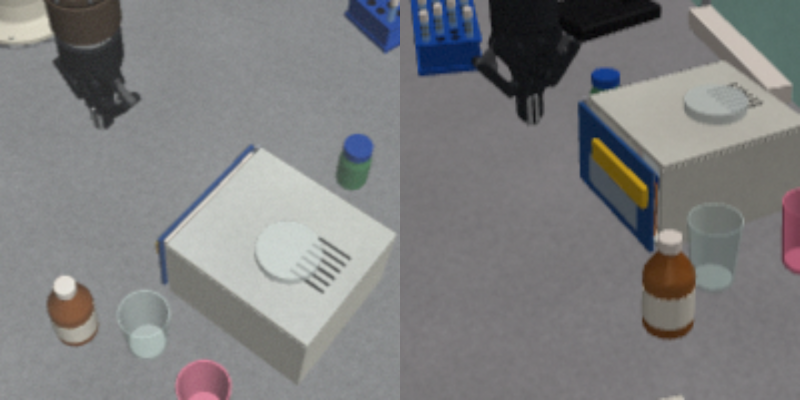

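The blue door is parallel to the front (9.4°, matching the cabinet's yaw), with the yellow bar at (620,172) in the right half. Petri dish, glassware and jar haven't moved, and the robot touches nothing.

```bash
python3 -c "
from bench import *
print(job_done())"
```

```text
the job is handed in; nothing more can be done
None
```

The tray is pushed fully home and the door is shut, both gently by pushing only; the beaker, bottle, jar and petri dish look unmoved in the final views and I never went near the rack or pen, and I handed in at about 17 s (the judge returned no verdict).

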